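# Lower a dip probe into the measuring cell and hold it centred

## Robot

A 6-joint arm with a two-finger parallel gripper is mounted at the origin on the work surface. World frame = base frame: x ahead of the robot, y to its left, z up, the work surface at z = 0. Lengths are in mm, angles in degrees, forces in N, time in s.
With the tool pointing down it reaches from about 350 to 875 mm from the base axis. Payload 4.2 kg.
Tool frame: the origin (TCP) lies midway between the tips of the shut fingers; the grasp point (between the pads) lies 19 mm behind it; z points along the fingers, y is the line along which they close (so a half turn about z gives the same grasp; the last joint's range is limited). The gripper opens to 85 mm and grips with 20 to 120 N. Pads are 22 mm wide; open, the fingers measure 114 mm over their backs; the gripper's body (76 mm by 85 mm) begins 54 mm behind the grasp point. The pads swing forward as they close: fully open they stand 13 mm farther back than shut.
Start: joints at [-50.329, 22.042, 0.453, 0, -68.411, -14.817], TCP at [262.713, -567.081, 231.312] pointing down, gripper open.
Joint ranges: [-179.83, 179.83], [-69.29, 118.12], [-61.27, 80.66], [-181.25, 117.63], [-171.15, -9.14], [-177.46, 177.46]. Speed limits (degrees/s): [159.86, 159.86, 180, 180, 180, 180].

## Interface

Orientations are given as a 3x3 rotation matrix whose columns are the frame's x, y, z axes.
In Python, from bench import robot, cams, spotter gives the robot as it stands. The module is installed in compiled form; this text tells all that it offers.
- The arm moves only by the tool arm_command, never from a script. Its argument "rows" is a list of rows, each a list of 3 entries, a list of its own where there are three numbers: the turn, a rotation vector about the world's x, y, z in rad, then the shift along the world's x, y, z in m, then the finger opening in m, from 0 to 0.0854. A call has 1 to 5 rows; each row shifts and turns the commanded pose from where the row before left it; what a row does not reach is not made up. A row lasts 1/12 s, in which the tool goes at most 41.7 mm and 7.16 degrees, less where a joint would pass 70% of its speed; a pose out of reach is approached as far as the arm can. A call with a gripper value outside its range is refused whole. The fingers move at their own pace and stop on an object; the grip force is fixed at half the most. Time passes only in rows, so rows that do not move let the fingers close. It gives the time, the measured TCP pose, the force, the opening and the grip force at its end, in the units of the state.
- robot.sense(): the state, without advancing time (a new reading comes with each control period).
- cams.capture(name): name is "scene" or "top"; returns the picture (480x640x3 uint8, red, green, blue); there is no depth.
- cams.get_calibration(name): a dict with "fx", "fy", "cx", "cy" (pixels), "extrinsics" (4x4, takes a point from camera to world coordinates). Camera axes: x right, y down, z forward; pixel columns grow to the right and rows downward; lengths in mm; the calibration is good to about 2 mm. A picture is of the moment at which its call begins. get_calibration takes no time and is no camera call.
- robot.sign_off(): hands the job in; it is judged then, once.
Trained networks look in the newest picture that a camera, given by its name, has taken for a name from the list of things; names that differ only in an ending like _2 or _b are one class to them, and where a whole thing is asked for, a point or a joint stands for the part that bears it (a point fixed in the world has none). Each returns a list of dicts, best first, with "p" (0 to 1); they miss things now and then, are a little off and sometimes report something else, mostly with a low value. They report only what shows in the picture. A call takes as long as a camera call. They do not tell look-alikes from the thing itself.
- spotter.look_for(camera, label): "location" ([column, row] in pixels, amid what is visible of it).
- spotter.mark_of(camera, label): "location" ([column, row] in pixels: a listed point, or the origin of a listed thing).
The state is a dict: "time": time; "qpos": joint angles; "joint_velocities": joint speeds; "effort": joint torques, N m; "position": TCP position; "eef_rot": TCP orientation; "wrist_force": force on the tool from outside, world axes, zero at the start; "torque": the same for the moment, N m; "finger_gap": finger opening in mm; "grasp_force": force on a finger pad.
Only numpy, scipy, OpenCV 4.12 (cv2) and the standard library are available. Lean on these libraries where they do the work, as an engineer would, in place of code of your own. Each camera call takes 0.05 s, during which the arm holds its last target. There are 200 camera calls.

## Task

On the dip photometer, press the small lever on the measuring head all the way down so that its cover swings up off the guide hole; then take the dip probe out of the wooden tube rack and lower it through the guide hole, without the probe ever touching the head, the lever or the small beaker, until its tip is in the lower half of the small beaker underneath, clear of the bottom. Finish while still holding the probe there: upright, still and centred in the hole, with the lever left down and the rest of the bench left undisturbed.

Things in the scene. Friction and masses are not known exactly. Their poses are not given: they have to be found in the camera images.
- station: Dip photometer, fixed. Origin on the table under the guide hole's axis; x (away from the robot at yaw 0) and y level. Foot plate 130 x 150 x 12 mm; level aluminium head plate 120 (x) x 70 (y) mm, 75 to 95 mm above the table, guide hole in its middle; white housing 220 x 200 x 100 mm with a flat screen (top 115 mm) from y = +90 mm on. Lever pivot: x -55, y 0, z 108 mm.
- guide (a point): Centre of the mouth of the guide hole, at the top face of the head plate (95 mm high). Hole diameter 20 mm, straight through 20 mm of plate, axis vertical. Axes as the station's.
- lever (a joint): Angle (rad) of the small steel lever on the head; axis along the station's y. At 0 a 28 mm disc on its inner arm covers the guide hole, and the handle points to the station's -x, 0.65 rad upward. Grows as the handle is pressed down and the cover swings up; stop at 1.5 (handle 0.85 rad below level). Starts at 0 to 0.2. Friction (0.06 N m) holds it where it is left.
- lever_pad (a point): Middle of the wide end (30 mm) of the lever's handle, 70 mm from the pivot, mid-thickness; moves with the lever. Handle 85 mm long from the pivot, 20 mm wide, 6 mm thick; free air under it down to the table. With the lever fully down the cover's top is 180 mm above the table, all of it 30 mm or more from the hole's axis.
- cell: The small open glass beaker, loose, on the foot plate under the guide hole: outer radius 30 mm, 55 mm high, wall 3 mm. Origin at the centre of its underside (12 mm above the table); floor 4 mm thick.
- rack: Wooden tube rack, fixed, 70 (its x) x 190 (its y) x 135 mm. Origin on the table under its centre. Top board 123 to 135 mm high with three 20 mm holes at y = -55, 0 and +55 mm; bottom board 12 mm thick. The probe and two stoppered tubes stand in the three holes, in any order.
- probe: Dip probe, loose, upright, 70 to 140 g: steel rod, 10 mm diameter, 115 mm long, under a grey round collar (34 mm diameter, 6 mm thick) and a grey square grip, 24 x 24 mm, 121 to 201 mm above the tip. The collar rests on the rack's top board, tip 20 mm above the table, up to 5 mm play in the hole; the grip's faces lie along the rack's x and y. Origin at the tip, z up the rod.
- probe_tip (a point): Centre of the probe's lower end (same point as its origin).
- probe_grip (a point): Middle of the place to grip, on the rod's axis 176 mm above the tip.
- tube_a: Stoppered glass test tube, 16 mm diameter, 145 mm tall, loose in a hole of the rack, standing on its bottom board. Origin under its foot. Leave alone.
- tube_b: The same kind of test tube in another hole of the rack. Leave alone.
- wash_bottle: Wash bottle, 70 mm diameter, 172 mm high with a thin spout; loose, origin under its centre. Leave alone.
- reagent: Amber glass bottle, 60 mm diameter, 130 mm high; loose, origin under its centre. Leave alone.
- big_beaker: Empty large glass beaker, 84 mm diameter, 110 mm high; loose, origin under its centre. Leave alone.
- cuvette_box: Grey open cuvette box with dividers, 70 x 100 x 30 mm; loose, origin under its centre. Leave alone.
- pen: Blue pen, 10 mm thick, 130 mm long, lying. Leave alone.
- tube_clamp: Steel ring, 44 mm across, 12 mm high, lying flat. Leave alone.
Things that resemble listed ones, but are neither listed nor needed, are in the scene too. What is shaped like the probe but green, orange or yellow is not meant.

How it is judged (in metres and radians):
On the way, in this order (a step that is already met when the one before it is completed fails the run):
1. the lever is pressed down, its cover up off the guide hole (value of joint lever above 1.3 rad), for 0.2 s.
2. the probe is lifted clear out of the rack, held in the gripper (height (world z) of probe_tip above 0.14 m and contact force between the fingers and probe above 0.5 N), for 0.2 s.
At the end, for the whole second after the job is handed in: Probe held by the fingers alone, at rest: tip within 3 mm of the hole's axis, rod within 0.06 rad of vertical, tip 6.5 to 30 mm above the small beaker's underside, touching nothing; lever at 1.3 rad or more; small beaker within 12 mm, other things within 40 mm of where they stood (value of joint lever above 1.3 rad and horizontal distance between probe_tip and guide below 0.003 m and angle between probe's own z axis and vertical below 0.06 rad and z of probe_tip in the frame of cell between 0.0065 and 0.03 m and contact force between the fingers and probe above 0.5 N and contact force between probe and station below 0.3 N and contact force between probe and cell below 0.3 N and linear speed of probe below 0.02 m/s and distance of cell from where it was at the start of the episode below 0.012 m and angle between cell's own z axis and vertical below 0.1 rad and distance of each of tube_a, tube_b, wash_bottle, reagent, big_beaker, cuvette_box, pen, tube_clamp from where it was at the start of the episode below 0.04 m); the arm keeps its last pose, push and grip.
It fails at once if the probe touches the head, its bore, the lever or the small beaker (over 0.3 N) (contact force between probe and station above 0.3 N or contact force between probe and cell above 0.3 N).
It fails at once if a bystander is moved by more than 40 mm (distance of any of tube_a, tube_b, wash_bottle, reagent, big_beaker, cuvette_box, pen, tube_clamp from where it was at the start of the episode above 0.04 m).
It also fails if it takes over 67 s, if anything falls off the work surface, if the arm or the gripper's body presses on something with over 40 N, if the wrist force passes 120 N, or if a joint passes its speed limit or range.

## Working session

There is one attempt and no reset: what is moved stays moved. The work goes in short steps, Python scripts to look and compute and a tool call to move; the robot and the scene stay as the last step left them, time stands still between calls to the robot, and variables do not carry over. Pictures are saved under pics/ and viewed, at most 10 in all, crops included, and the job is handed in when it is done.

Besides the shell and the picture viewer there is one more tool, called after ">>>" as a command line: name --argument value ..., lists and objects as JSON in quotes. arm_command: Moves the arm, as the interface text tells. Its arguments: {"type":"object","properties":{"rows":{"type":"array","items":{"type":"array"}}},"required":["rows"]}

```bash
mkdir -p pics
cat > h.py <<'E'
import numpy as np, cv2
from bench import robot, cams, spotter
def cal(n):
    c=cams.get_calibration(n); return np.array([[c['fx'],0,c['cx']],[0,c['fy'],c['cy']],[0,0,1.]]),np.array(c['extrinsics'],float)
def ray(n,px):
    K,E=cal(n); d=E[:3,:3]@np.linalg.solve(K,[px[0],px[1],1.]); return E[:3,3],d
def at_z(n,px,z):
    o,d=ray(n,px); return o+d*(z-o[2])/d[2]
def proj(n,P):
    K,E=cal(n); p=K@(E[:3,:3].T@(np.asarray(P,float)-E[:3,3])); return p[:2]/p[2]
def snap(n,f=None):
    im=cams.capture(n)
    if f: cv2.imwrite('pics/'+f,im[:,:,::-1])
    return im
E
python3 - <<'E'
from h import *
np.set_printoptions(precision=1,suppress=True)
for c in ('scene','top'):
    snap(c,c+'0.png'); K,E=cal(c); print(c,K[0,0],E)
    for l in ('guide','lever_pad','probe_tip','probe_grip'):
        print(l,[(np.round(d['location'],1).tolist(),round(d['p'],2)) for d in spotter.mark_of(c,l)[:5]])
    for l in ('station','rack','cell','probe','lever'):
        print(l,[(np.round(d['location'],1).tolist(),round(d['p'],2)) for d in spotter.mark_of(c,l)[:4]])
E
```

```text
scene 569.5926537319573 [[   0.7    0.5   -0.6 1314.8]
 [   0.7   -0.4    0.5 -690.6]
 [   0.    -0.8   -0.6 1020.7]
 [   0.     0.     0.     1. ]]
guide [([347.7, 252.8], 0.56)]
lever_pad [([320.7, 211.5], 0.76), ([343.5, 278.8], 0.28)]
probe_tip [([246.9, 314.4], 0.58)]
probe_grip [([300.2, 263.7], 0.93), ([208.6, 249.8], 0.85), ([271.0, 235.5], 0.71), ([238.0, 260.5], 0.59)]
station [([347.0, 281.9], 0.97)]
rack [([229.2, 336.8], 0.76)]
cell [([342.8, 276.9], 0.58)]
probe [([270.6, 290.3], 0.92), ([302.4, 314.0], 0.91), ([245.6, 317.6], 0.88)]Traceback (most recent call last):
  File "<stdin>", line 8, in <module>
ValueError: it knows: big_beaker, cell, cuvette_box, guide, lever_pad, pen, probe, probe_grip, probe_tip, rack, reagent, station, tube, tube_clamp, wash_bottle
```

Run:
```python
from h import *
np.set_printoptions(precision=1,suppress=True)
for c in ('top',):
    snap(c,c+'0.png'); K,E=cal(c); print(c,K[0,0],E)
    for l in ('guide','lever_pad','probe_tip','probe_grip','station','rack','cell','probe','tube'):
        print(l,[(np.round(d['location'],1).tolist(),round(d['p'],2)) for d in spotter.mark_of(c,l)[:5]])
```

```text
top 572.9582652909556 [[  -0.    -1.     0.1  455. ]
 [  -1.     0.     0.    18.4]
 [  -0.    -0.1   -1.  1346.3]
 [   0.     0.     0.     1. ]]
guide [([297.4, 219.1], 0.85)]
lever_pad [([283.7, 275.8], 0.84)]
probe_tip [([424.5, 287.6], 0.84), ([370.3, 212.8], 0.58)]
probe_grip [([436.7, 287.6], 0.81), ([371.7, 259.3], 0.74), ([431.0, 240.0], 0.65), ([378.7, 204.4], 0.56), ([461.4, 232.0], 0.48)]
station [([296.2, 227.0], 0.78)]
rack [([437.4, 237.2], 0.62)]
cell []
probe [([424.0, 288.3], 0.82), ([365.9, 263.5], 0.66), ([420.3, 243.0], 0.61), ([372.1, 212.1], 0.5)]
tube [([460.6, 232.3], 0.6), ([440.7, 237.7], 0.53), ([482.4, 167.7], 0.5)]
```

View pics/scene0.png

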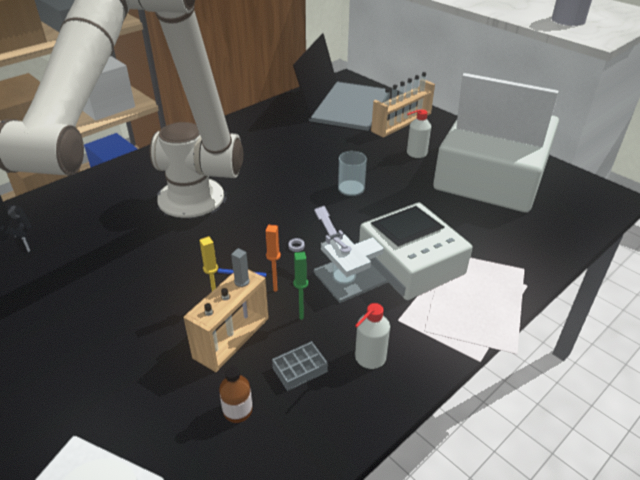

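View pics/top0.png

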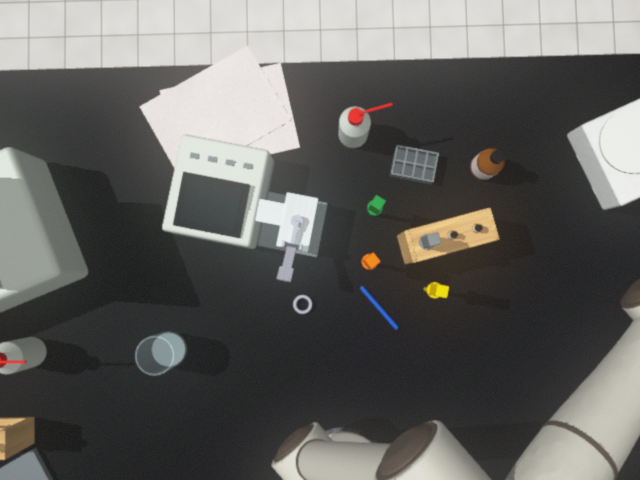

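The scene picture shows the grey probe in the rack's near hole (grip ~(239,262)). Its look-alikes are yellow (208,250), orange (272,238) and green (300,264). In the top picture they are grey (431,240), yellow (437,290), orange (371,261) and green (376,205). I choose grey and will check it in a close crop.

Run:
```python
from h import *
np.set_printoptions(precision=1,suppress=True)
t=cv2.imread('pics/top0.png'); s=cv2.imread('pics/scene0.png')
def crop(im,x,y,w,h,k): return cv2.resize(im[y:y+h,x:x+w],None,fx=k,fy=k,interpolation=cv2.INTER_CUBIC)
cv2.imwrite('pics/c1.png',np.hstack([crop(t,390,200,114,75,3.5),crop(s,180,240,114,75,3.5)]) if 0 else np.vstack([np.hstack([crop(t,395,205,100,75,4),crop(s,175,235,100,75,4)]),np.hstack([crop(t,245,185,100,75,4),crop(s,300,200,100,75,4)])]))
for n,px,z in (('top',[431,240],215),('scene',[238,260.5],196),('top',[297.4,219.1],95),('scene',[347.7,252.8],95),('top',[296.2,227],0),('scene',[347,281.9],0),('top',[283.7,275.8],150),('scene',[320.7,211.5],150)):
    print(n,px,z,at_z(n,px,z))
print([ (q,proj('top',[q[0],q[1],z])) for q,z in []])
```

```text
top [431, 240] 215 [ 523.8 -183.2  215. ]
scene [238, 260.5] 196 [ 524.1 -187.9  196. ]
top [297.4, 219.1] 95 [584.5  86.4  95. ]
scene [347.7, 252.8] 95 [588.2  90.3  95. ]
top [296.2, 227] 0 [575.7  94.8   0. ]
scene [347, 281.9] 0 [592.9  88.    0. ]
top [283.7, 275.8] 150 [460.8 114.6 150. ]
scene [320.7, 211.5] 150 [472.  107.1 150. ]
[]
```

View pics/c1.png

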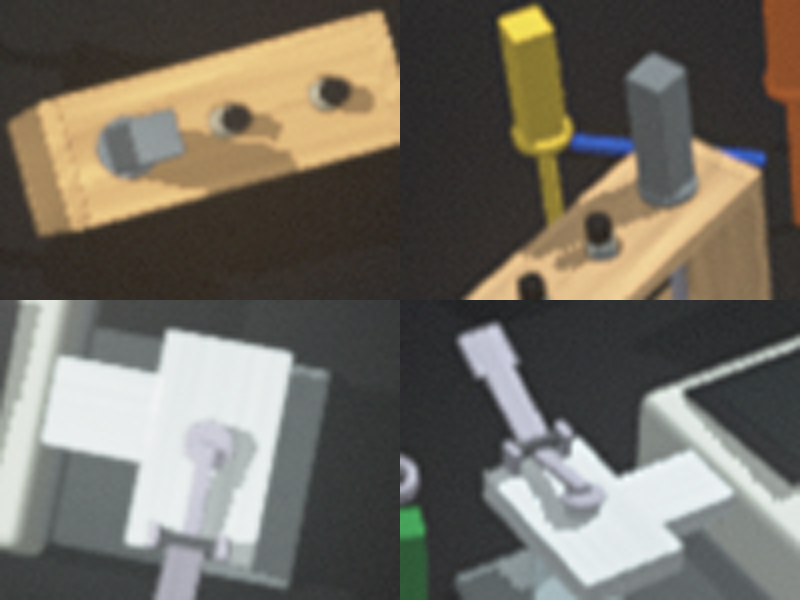

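The close crop confirms a grey, square grip with a collar on the rack's board at its +y end. The hole is still under the cover, and the handle points up towards the robot. Next I fit the station and rack poses.

```bash
cat >> h.py <<'E'
from scipy.optimize import least_squares
def fit(obs,x0):
    """obs: (cam, local xyz, pixel) ; returns x,y,yaw of a table thing"""
    def W(p,l):
        c,s=np.cos(p[2]),np.sin(p[2]); return [p[0]+c*l[0]-s*l[1],p[1]+s*l[0]+c*l[1],l[2]]
    f=lambda p:np.concatenate([proj(n,W(p,l))-np.array(px) for n,l,px in obs])
    r=least_squares(f,x0,x_scale=[1,1,.01],loss='soft_l1'); return r.x,r.fun.reshape(-1,2) if r.fun.size else None
E
python3 - <<'E'
from h import *
np.set_printoptions(precision=2,suppress=True)
T=lambda x,y:('top',(245+x/4,185+(y-300)/4)); S=lambda x,y:('scene',(300+(x-400)/4,200+(y-300)/4))
o=[]
for (l,(n,p)) in [((60,35,95),T(165,330)),((60,-35,95),T(293,352)),((-60,35,95),T(126,544)),((-60,-35,95),T(252,569)),
   ((60,-35,95),S(588,576)),((60,35,95),S(682,545)),((-60,-35,95),S(485,476))]: o.append((n,l,p))
x,r=fit(o,[585,88,-.1]); print('station',x,'\n',r)
T=lambda x,y:('top',(395+x/4,205+y/4)); S=lambda x,y:('scene',(175+(x-400)/4,235+y/4))
o=[]
for (l,(n,p)) in [((35,95,135),T(42,100)),((-35,95,135),T(80,232)),((35,-95,135),T(383,10)),((-35,-95,135),T(416,128)),
  ((-35,95,135),S(692,138)),((35,95,135),S(763,172))]: o.append((n,l,p))
y,r=fit(o,[524,-200,.2]); print('rack',y,'\n',r)
c,s=np.cos(y[2]),np.sin(y[2])
for q in (55,0): print('hole',q,y[0]-s*q,y[1]+c*q)
h=np.array([y[0]-s*55,y[1]+c*55,221]); print('grip top proj',proj('top',h),proj('scene',h))
# hand reading of grip-top centres
print(at_z('top',(395+158/4,205+135/4),221),at_z('scene',(175+(657-400)/4,235+72/4),221))
for n,px in (('yellow',(437,290)),('orange',(371,261)),('green',(376,205)),('ring',(303,304)),('pen1',(361,287))): print(n,at_z('top',px,200 if n[0] in 'yog' else 10))
c,s=np.cos(x[2]),np.sin(x[2])
for th in (0,.1,.2):
  e=.65-th; P=[x[0]+c*(-55-70*np.cos(e)),x[1]+s*(-55-70*np.cos(e)),108+70*np.sin(e)]; print(th,P,proj('top',P),proj('scene',P))
S=robot.sense(); print(S['position'],S['eef_rot'],S['finger_gap'],S['time'])
E
```

```text
station [578.9   87.62  -0.2 ] 
 [[-0.18 -0.34]
 [-0.86 -0.37]
 [-0.18 -0.21]
 [-0.2  -0.91]
 [-1.08  1.51]
 [-0.66 -0.87]
 [-1.66 -1.13]]
rack [ 541.08 -242.72    0.24] 
 [[-1.04 -0.59]
 [-1.61 -1.7 ]
 [ 0.02 -1.48]
 [ 0.98  0.78]
 [-7.85 -3.39]
 [-1.42 -0.28]]
hole 55 528.0346002586414 -189.29188482243785
hole 0 541.0750375904132 -242.7235888397732
grip top proj [434.55 237.56] [237.59 252.98]
[ 525.7  -189.12  221.  ] [ 530.51 -186.73  221.  ]
yellow [ 424.62 -194.25  200.  ]
orange [485.71 -64.6  200.  ]
green [598.01 -78.   200.  ]
ring [394.97  82.43  10.  ]
pen1 [430.96 -53.33  10.  ]
0 [np.float64(470.37668502259197), np.float64(109.6211374035932), np.float64(150.36304840152278)] [285.99 271.15] [320.98 210.7 ]
0.1 [np.float64(466.50459498638827), np.float64(110.40608299177669), np.float64(144.58810602514615)] [285.87 273.04] [320.15 211.71]
0.2 [np.float64(463.2168882717852), np.float64(111.072563072751), np.float64(138.44758738778611)] [285.81 274.63] [319.45 212.95]
[ 262.72 -567.09  231.32] [[-0.91 -0.42  0.  ]
 [-0.42  0.91 -0.  ]
 [-0.   -0.   -1.  ]] 85.35243431817653 0.95
```

>>> arm_command --rows '[[[0,0,-0.0317],[0.0106,0.0338,0.02],0],[[0,0,-0.0317],[0.0106,0.0338,0.02],0],[[0,0,-0.0317],[0.0106,0.0338,0.02],0],[[0,0,-0.0317],[0.0106,0.0338,0],0],[[0,0,-0.0317],[0.0106,0.0338,0],0]]'

```text
time: 1.37
position: [316.4, -397.0, 292.9]
eef_rot: [[-0.963, -0.27, 0.003], [-0.27, 0.963, -0.002], [-0.002, -0.003, -1.0]]
wrist_force: [1.3, 0.1, 0.0]
finger_gap: 25.9
grasp_force: 0.0
```

>>> arm_command --rows '[[[0,0,-0.0317],[0.0106,0.0338,0],0],[[0,0,-0.0317],[0.0106,0.0338,0],0],[[0,0,-0.0317],[0.0106,0.0338,0],0],[[0,0,-0.0317],[0.0106,0.0338,0],0],[[0,0,-0.0317],[0.0106,0.0338,0],0]]'

```text
time: 1.78
position: [368.8, -227.5, 291.7]
eef_rot: [[-0.993, -0.115, 0.001], [-0.115, 0.993, -0.0], [-0.001, -0.0, -1.0]]
wrist_force: [1.2, -0.3, -0.4]
finger_gap: 0.0
grasp_force: 0.0
```

>>> arm_command --rows '[[[0,0,-0.0317],[0.0106,0.0338,0],0],[[0,0,-0.0317],[0.0106,0.0338,0],0],[[0,0,-0.0317],[0.0106,0.0338,0],0],[[0,0,-0.0317],[0.0106,0.0338,0],0],[[0,0,-0.0317],[0.0106,0.0338,0],0]]'

```text
time: 2.2
position: [421.8, -58.3, 291.8]
eef_rot: [[-0.999, 0.043, 0.001], [0.043, 0.999, 0.0], [-0.001, 0.0, -1.0]]
wrist_force: [1.6, 0.5, 0.4]
finger_gap: -0.1
grasp_force: 0.0
```

>>> arm_command --rows '[[[0,0,-0.0317],[0.0106,0.0338,0],0],[[0,0,-0.0317],[0.0106,0.0338,0],0],[[0,0,-0.0317],[0.0106,0.0338,0],0],[[0,0,-0.0317],[0.0106,0.0338,0],0],[[0,0,-0.0317],[0.0106,0.0338,0],0]]'

```text
time: 2.62
position: [474.8, 110.7, 291.7]
eef_rot: [[-0.98, 0.2, 0.001], [0.2, 0.98, 0.0], [-0.001, 0.0, -1.0]]
wrist_force: [0.6, -0.3, 0.6]
finger_gap: 0.3
grasp_force: 0.0
```

>>> arm_command --rows '[[[-0.0174,-0.0855,0],[0,0,-0.01],0],[[-0.0174,-0.0855,0],[0,0,-0.01],0],[[-0.0174,-0.0855,0],[0,0,-0.01],0],[[-0.0174,-0.0855,0],[0,0,-0.01],0],[[-0.0174,-0.0855,0],[0,0,-0.01],0]]'

```text
time: 3.03
position: [474.6, 110.4, 242.0]
eef_rot: [[-0.887, 0.197, 0.417], [0.179, 0.98, -0.081], [-0.425, 0.003, -0.905]]
wrist_force: [2.0, -1.7, 0.3]
finger_gap: 0.1
grasp_force: 0.0
```

>>> arm_command --rows '[[[0,0,0],[0,0,-0.025],0],[[0,0,0],[0,0,-0.025],0],[[0,0,0],[0,0,-0.016],0],[[0,0,0],[0,0,-0.01],0]]'

```text
time: 3.37
position: [476.6, 104.3, 171.8]
eef_rot: [[-0.897, 0.193, 0.396], [0.176, 0.981, -0.081], [-0.405, -0.003, -0.915]]
wrist_force: [-0.5, 0.1, -0.1]
finger_gap: -0.2
grasp_force: 0.0
```

>>> arm_command --rows '[[[0,0,0],[-0.002,-0.001,-0.01],0],[[0,0,0],[-0.0066,0.0013,-0.012],0],[[0,0,0],[-0.0066,0.0013,-0.012],0],[[0,0,0],[-0.0018,0.0004,-0.012],0],[[0,0,0],[-0.0018,0.0004,-0.012],0]]'

```text
time: 3.78
position: [467.4, 99.4, 140.8]
eef_rot: [[-0.916, 0.179, 0.36], [0.168, 0.984, -0.062], [-0.365, 0.003, -0.931]]
wrist_force: [-1.0, 0.1, 0.5]
finger_gap: 0.1
grasp_force: 0.5
```

```bash
python3 -c "
from h import *
s=robot.sense(); print(s['qpos'],s['position'],s['wrist_force'],s['joint_velocities'])
snap('scene','s1.png')
im=cv2.imread('pics/s1.png'); cv2.imwrite('pics/s1c.png',cv2.resize(im[100:325,200:500],None,fx=2.6,fy=2.6))"
```

```text
[  35.16956999    5.04068013  -54.48529277   45.91700885  -21.04138959
 -177.40342228] [467.36950525  99.39540207 140.81893641] [-1.01535835  0.05524479  0.51683005] [-7.57444689  8.70063834 -4.30522706  5.78253884 12.37193906  0.03488245]
```

View pics/s1c.png

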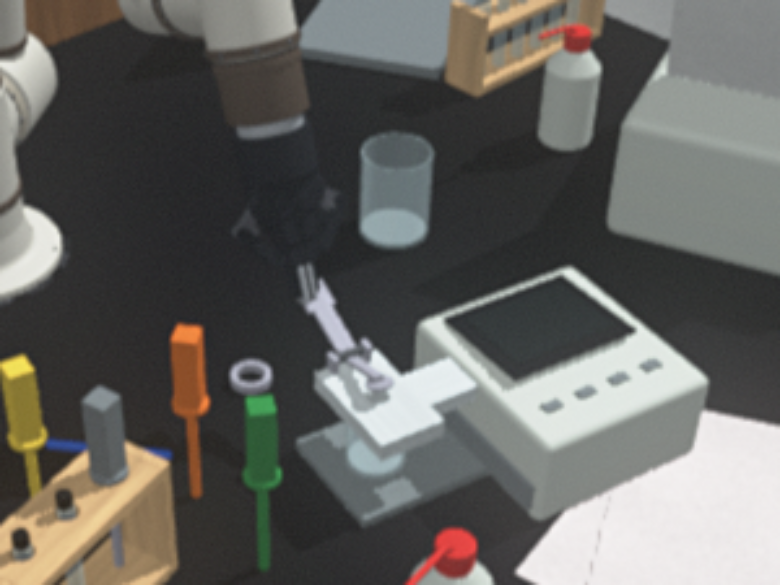

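The picture shows the fingers just above the handle's end (about (310,275) in the crop) and the lever still up. Joint 6 is at its range end because of the tilt, so I lift off and press with the tool vertical instead.

>>> arm_command --rows '[[[0.0159,0.0922,0],[0,0,0.02],0],[[0.0159,0.0922,0],[0,0,0.015],0],[[0.0159,0.0922,0],[0,0.003,0.01],0],[[0.0159,0.0922,0],[-0.002,0.007,0.005],0],[[0,0,0],[0,0,0],0]]'

```text
time: 4.25
position: [480.0, 101.7, 181.1]
eef_rot: [[-0.975, 0.193, 0.113], [0.19, 0.981, -0.038], [-0.118, -0.015, -0.993]]
wrist_force: [1.6, 0.3, 1.4]
finger_gap: -0.3
grasp_force: 0.0
```

```bash
python3 -c "
from h import *
s=robot.sense(); print(np.round(s['qpos'],1),s['position'],s['eef_rot'])"
```

```text
[  34.3    8.8  -29.     7.3  -48.3 -140.1] [479.97120142 101.71952652 181.0540192 ] [[-0.97458638  0.19340921  0.11302334]
 [ 0.19031311  0.98100034 -0.03767303]
 [-0.11816224 -0.0152058  -0.99287787]]
```

>>> arm_command --rows '[[[0.019,0.0565,0],[-0.008,0.005,0],0],[[0.019,0.0565,0],[-0.008,0.0045,0],0],[[0,0,0],[0,0,0],0]]'

```text
time: 4.5
position: [459.4, 107.4, 177.5]
eef_rot: [[-0.981, 0.193, -0.005], [0.193, 0.981, -0.007], [0.004, -0.007, -1.0]]
wrist_force: [1.0, 0.5, -0.5]
finger_gap: -0.2
grasp_force: 0.0
```

>>> arm_command --rows '[[[0,0,0],[0.004,0.0035,-0.008],0],[[0,0,0],[0.001,0,-0.012],0],[[0,0,0],[-0.0065,0.0013,-0.014],0],[[0,0,0],[-0.0065,0.0013,-0.014],0],[[0,0,0],[0,0,0],0]]'

```text
time: 4.92
position: [447.8, 112.1, 126.7]
eef_rot: [[-0.982, 0.191, -0.01], [0.191, 0.982, -0.01], [0.008, -0.012, -1.0]]
wrist_force: [-1.3, -0.3, -0.5]
finger_gap: -0.4
grasp_force: 0.0
```

>>> arm_command --rows '[[[0,0,0],[0.003,0,-0.012],0],[[0,0,0],[0,0,-0.011],0],[[0,0,0],[0.002,-0.0005,-0.011],0],[[0,0,0],[0.002,-0.0005,-0.011],0],[[0,0,0],[0,0,0],0]]'

```text
time: 5.33
position: [457.2, 111.9, 83.4]
eef_rot: [[-0.982, 0.191, -0.007], [0.191, 0.982, -0.009], [0.005, -0.01, -1.0]]
wrist_force: [1.0, 0.1, 0.5]
finger_gap: -0.0
grasp_force: 0.0
```

>>> arm_command --rows '[[[0,0,0],[0.003,-0.0006,-0.006],0],[[0,0,0],[0.003,-0.0006,-0.006],0],[[0,0,0],[0.0025,-0.0005,-0.004],0],[[0,0,0],[0,0,0],0]]'

```text
time: 5.67
position: [466.8, 110.9, 68.4]
eef_rot: [[-0.982, 0.191, -0.005], [0.191, 0.982, -0.006], [0.004, -0.007, -1.0]]
wrist_force: [-0.7, 0.7, -0.5]
finger_gap: 0.4
grasp_force: 0.0
```

Run:
```python
from h import *
for c in ('scene','top'):
    snap(c,c+'2.png')
    print(c,[(np.round(d['location'],1).tolist(),round(d['p'],2)) for d in spotter.mark_of(c,'lever_pad')[:3]])
    for th in (0.1,1,1.2,1.3,1.4,1.5):
        e=.65-th; r=-55-70*np.cos(e); P=[578.9+.98*r,87.6-.199*r,108+70*np.sin(e)]; print(th,proj(c,P))
im=cv2.imread('pics/scene2.png'); t=cv2.imread('pics/top2.png')
f=lambda m,x,y:cv2.resize(m[y:y+110,x:x+100],None,fx=4,fy=4,interpolation=cv2.INTER_CUBIC)
cv2.imwrite('pics/s2c.png',np.hstack([f(im,290,180),f(t,245,190)]))
```

```text
scene []
0.1 [320.15983513 211.71212308]
1 [318.81011763 228.94481566]
1.2 [319.99199841 233.89841484]
1.3 [320.76279142 236.40095289]
1.4 [321.64445517 238.8914744 ]
1.5 [322.62919985 241.34827168]
top []
0.1 [285.86176996 273.03262873]
1 [287.48163034 275.96631008]
1.2 [288.38665089 273.28368353]
1.3 [288.88829796 271.55830189]
1.4 [289.41609072 269.60187844]
1.5 [289.96496341 267.43492985]
```

View pics/s2c.png

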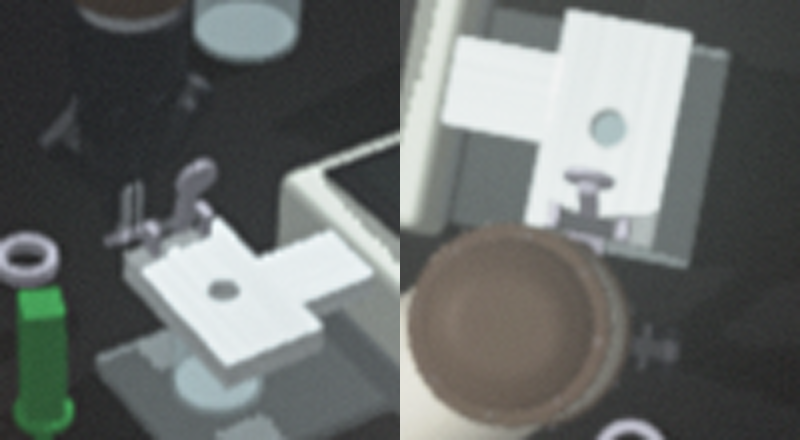

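The cover is up and the hole is visible at top (296.8,221.8) and scene (345.8,252.5). The lever is estimated at about 1.3 rad, so I press a little further and watch the force.

>>> arm_command --rows '[[[0,0,0],[0.0015,-0.0003,-0.0015],0],[[0,0,0],[0.0015,-0.0003,-0.0015],0],[[0,0,0],[0,0,0],0]]'

```text
time: 6.12
position: [469.6, 110.6, 65.9]
eef_rot: [[-0.982, 0.191, -0.005], [0.191, 0.982, -0.006], [0.004, -0.007, -1.0]]
wrist_force: [-0.3, 1.0, 0.1]
finger_gap: 0.0
grasp_force: 0.1
```

>>> arm_command --rows '[[[0,0,0],[0.001,-0.0002,-0.001],0],[[0,0,0],[0,0,0],0],[[0,0,0],[0,0,0],0]]'

```text
time: 6.37
position: [470.5, 110.3, 65.0]
eef_rot: [[-0.982, 0.191, -0.005], [0.191, 0.982, -0.006], [0.004, -0.007, -1.0]]
wrist_force: [0.1, 0.3, 0.1]
finger_gap: -0.1
grasp_force: 0.0
```

>>> arm_command --rows '[[[0,0,0],[0.001,-0.0002,-0.001],0],[[0,0,0],[0,0,0],0],[[0,0,0],[0,0,0],0]]'

```text
time: 6.62
position: [471.5, 110.0, 63.9]
eef_rot: [[-0.982, 0.191, -0.005], [0.191, 0.982, -0.006], [0.004, -0.007, -1.0]]
wrist_force: [-0.0, 0.5, -0.4]
finger_gap: 0.1
grasp_force: 0.0
```

>>> arm_command --rows '[[[0,0,0],[0.0015,-0.0003,-0.0015],0],[[0,0,0],[0,0,0],0],[[0,0,0],[0,0,0],0]]'

```text
time: 6.87
position: [473.0, 109.8, 62.4]
eef_rot: [[-0.982, 0.191, -0.005], [0.191, 0.982, -0.006], [0.004, -0.007, -1.0]]
wrist_force: [-0.6, 0.3, 0.8]
finger_gap: -0.2
grasp_force: 0.0
```

>>> arm_command --rows '[[[0,0,0],[0.001,-0.0002,-0.001],0],[[0,0,0],[0,0,0],0],[[0,0,0],[0,0,0],0]]'

```text
time: 7.12
position: [473.7, 109.6, 61.7]
eef_rot: [[-0.982, 0.191, -0.005], [0.191, 0.982, -0.006], [0.004, -0.007, -1.0]]
wrist_force: [-2.2, 1.5, 3.7]
finger_gap: 0.4
grasp_force: 2.3
```

Run:
```python
from h import *
s=robot.sense(); print(s['position'],s['wrist_force'],s['torque'])
for c,px in (('top',(296.75,221.75)),('scene',(345.75,252.5))): print(at_z(c,px,95),at_z(c,px,93))
im=snap('scene'); t=snap('top')
f=lambda m,x,y:cv2.resize(m[y:y+60,x:x+60],None,fx=6,fy=6,interpolation=cv2.INTER_CUBIC)
cv2.imwrite('pics/s3c.png',np.hstack([f(im,305,205),f(t,265,205)])[:,:,::-1])
```

```text
[473.69639188 109.57091027  61.7088027 ] [-2.24569218  1.46290239  3.72065885] [0.19699996 0.72567365 0.03481957]
[578.70298599  87.95777609  95.        ] [578.9006548   88.06892792  93.        ]
[584.15137672  87.55775282  95.        ] [582.57280395  89.23903626  93.        ]
```

View pics/s3c.png

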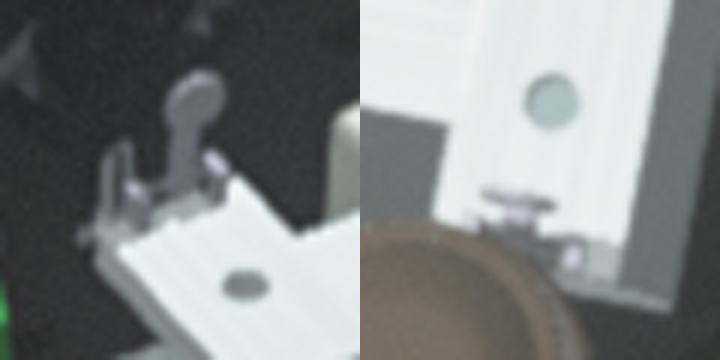

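Contact force is rising and the cover stands upright, so the lever is at its stop. I retreat and go over the grey probe.

>>> arm_command --rows '[[[0,0,0],[-0.012,0.0024,0.012],0],[[0,0,0],[-0.012,0.0024,0.02],0],[[0,0,0],[0,0,0.04],0],[[0,0,0],[0,0,0.04],0],[[0,0,0],[0,0,0.04],0.06]]'

```text
time: 7.63
position: [449.6, 114.2, 215.0]
eef_rot: [[-0.982, 0.191, -0.005], [0.191, 0.982, -0.006], [0.004, -0.007, -1.0]]
wrist_force: [1.4, 1.4, -0.1]
finger_gap: 10.5
grasp_force: 0.0
```

>>> arm_command --rows '[[[0,0,0.0433],[0.0078,-0.0302,0.012],0.06],[[0,0,0.0433],[0.0078,-0.0302,0.012],0.06],[[0,0,0.0433],[0.0078,-0.0302,0.012],0.06],[[0,0,0.0433],[0.0078,-0.0302,0.012],0.06],[[0,0,0.0433],[0.0078,-0.0302,0],0.06]]'

```text
time: 8.05
position: [490.7, -38.0, 264.2]
eef_rot: [[-1.0, -0.027, 0.003], [-0.027, 1.0, -0.007], [-0.003, -0.007, -1.0]]
wrist_force: [0.2, 0.6, 0.1]
finger_gap: 60.5
grasp_force: 0.0
```

>>> arm_command --rows '[[[0,0,0.0433],[0.0078,-0.0302,0],0.06],[[0,0,0.0433],[0.0078,-0.0302,0],0.06],[[0,0,0.0433],[0.0078,-0.0302,0],0.06],[[0,0,0.0433],[0.0078,-0.0302,0],0.06],[[0,0,0.0433],[0.0078,-0.0302,0],0.06]]'

```text
time: 8.47
position: [528.3, -189.4, 261.2]
eef_rot: [[-0.971, -0.24, -0.001], [-0.24, 0.971, -0.008], [0.003, -0.007, -1.0]]
wrist_force: [1.1, 1.4, 0.7]
finger_gap: 60.2
grasp_force: 0.0
```

>>> arm_command --rows '[[[0,0,0],[0,0,0],0.06],[[0,0,0],[0,0,0],0.06]]'

```text
time: 8.63
position: [528.0, -189.1, 260.4]
eef_rot: [[-0.972, -0.235, -0.003], [-0.235, 0.972, -0.007], [0.005, -0.006, -1.0]]
wrist_force: [0.7, 0.4, 0.8]
finger_gap: 59.7
grasp_force: 0.0
```

Run:
```python
from h import *
s=robot.sense(); print(np.round(s['qpos'],1),s['position'])
im=snap('scene'); t=snap('top')
for c in ('scene','top'): print(c,[(np.round(d['location'],1).tolist(),round(d['p'],2)) for d in spotter.mark_of(c,'probe_grip')[:5]],proj(c,s['position']), proj(c,[527.5,-188,196]))
f=lambda m,x,y:cv2.resize(m[y:y+130,x:x+110],None,fx=3.6,fy=3.6,interpolation=cv2.INTER_CUBIC)
cv2.imwrite('pics/s4c.png',np.hstack([f(im,180,190),f(t,380,180)])[:,:,::-1])
```

```text
[ -2.9  14.7  -6.2   0.5 -69.3 -73.6] [ 527.95067625 -189.10021337  260.4438103 ]
scene [([297.4, 264.9], 0.93), ([241.8, 261.1], 0.9), ([208.3, 249.4], 0.73), ([297.0, 368.3], 0.65), ([273.2, 235.1], 0.6)] [236.00445626 238.69152266] [238.91662666 261.30033368]
top [([438.5, 287.8], 0.54)] [438.23690997 236.16507177] [431.64399483 238.70708033]
```

View pics/s4c.png

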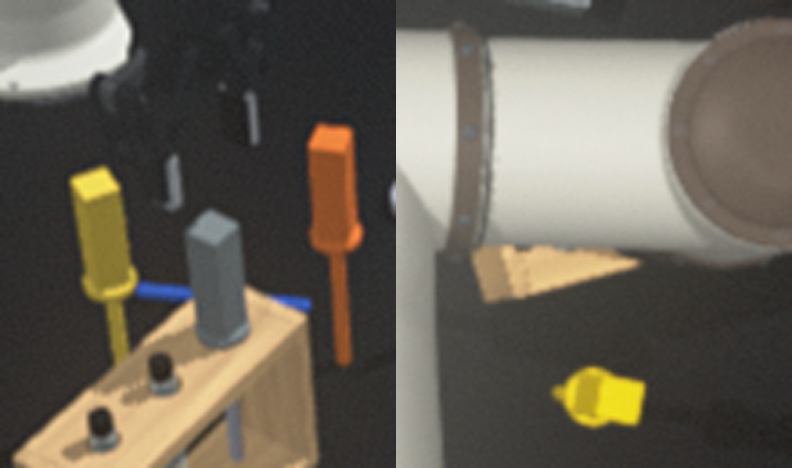

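The fingers bracket the grey grip in the scene crop (fingertips at (172,205) and (252,142), grip at (213,255)). I descend and grip.

>>> arm_command --rows '[[[0.007,-0.003,0],[0,0,-0.016],0.06],[[0,0,0],[0,0,-0.016],0.06],[[0,0,0],[0,0,-0.016],0.06],[[0,0,0],[0,0,-0.016],0.06],[[0,0,0],[0,0,-0.016],0.06]]'

```text
time: 9.25
position: [528.0, -186.4, 181.3]
eef_rot: [[-0.971, -0.24, 0.002], [-0.24, 0.971, -0.001], [-0.002, -0.001, -1.0]]
wrist_force: [0.2, -0.0, 0.1]
finger_gap: 59.9
grasp_force: 0.0
```

>>> arm_command --rows '[[[0,0,0],[0,0,0],0.04],[[0,0,0],[0,0,0],0.03],[[0,0,0],[0,0,0],0.026],[[0,0,0],[0,0,0],0.022],[[0,0,0],[0,0,0],0.015]]'

```text
time: 9.67
position: [528.7, -187.4, 183.0]
eef_rot: [[-0.971, -0.239, 0.004], [-0.239, 0.971, -0.001], [-0.004, -0.002, -1.0]]
wrist_force: [-0.7, 0.9, 3.0]
finger_gap: 23.1
grasp_force: 58.9
```

>>> arm_command --rows '[[[0,0,0],[0,0,0],0.01],[[0,0,0],[0,0,0],0.01],[[0,0,0],[0,0,0],0.01]]'

```text
time: 9.92
position: [528.8, -187.4, 183.0]
eef_rot: [[-0.971, -0.239, 0.004], [-0.239, 0.971, -0.001], [-0.003, -0.002, -1.0]]
wrist_force: [-0.4, 2.7, 6.4]
finger_gap: 24.0
grasp_force: 59.3
```

>>> arm_command --rows '[[[0,0,0],[0,0,0.01],0.01],[[0,0,0],[0,0,0.025],0.01],[[0,0,0],[0,0,0.035],0.01],[[0,0,0],[0,0,0.035],0.01],[[0,0,0],[0,0,0.03],0.01]]'

```text
time: 10.33
position: [527.6, -188.1, 319.1]
eef_rot: [[-0.971, -0.238, 0.002], [-0.238, 0.971, -0.001], [-0.001, -0.002, -1.0]]
wrist_force: [1.1, -0.1, 0.4]
finger_gap: 23.6
grasp_force: 58.8
```

>>> arm_command --rows '[[[0,0,0],[0,0,0.025],0.01],[[0,0,0],[0,0,0.005],0.01],[[0,0,0],[0,0,0],0.01],[[0,0,0],[0,0,0],0.01]]'

```text
time: 10.67
position: [527.3, -187.5, 345.4]
eef_rot: [[-0.971, -0.238, -0.001], [-0.238, 0.971, 0.0], [0.001, 0.001, -1.0]]
wrist_force: [-0.3, 1.0, -2.0]
finger_gap: 23.6
grasp_force: 59.0
```

Run:
```python
from h import *
s=robot.sense(); print(np.round(s['qpos'],1),s['position'],s['wrist_force'],s['grasp_force'])
im=snap('scene','s5.png'); t=snap('top','t5.png')
T=s['position']
for c in ('scene','top'): print(c,[(np.round(d['location'],1).tolist(),round(d['p'],2)) for d in spotter.mark_of(c,'probe_tip')[:5]],proj(c,[T[0],T[1],T[2]-160]), proj(c,T))
f=lambda m,x,y:cv2.resize(m[y:y+150,x:x+110],None,fx=3.6,fy=3.6,interpolation=cv2.INTER_CUBIC)
cv2.imwrite('pics/s5c.png',np.hstack([f(im,180,160),f(t,380,150)])[:,:,::-1])
```

```text
[ -3.   12.3   2.9  -0.  -80.6 -73.2] [ 527.26164271 -187.47314576  345.38625732] [-0.28209724  0.96645001 -2.00029056] 58.95286023616791
scene [([300.2, 317.2], 0.91), ([242.4, 265.4], 0.84), ([273.6, 290.2], 0.64)] [239.45958062 264.76748703] [232.70428491 205.43923303]
top [([424.6, 289.0], 0.66)] [430.46052689 239.18384284] [446.48665799 233.09239374]
```

View pics/s5c.png

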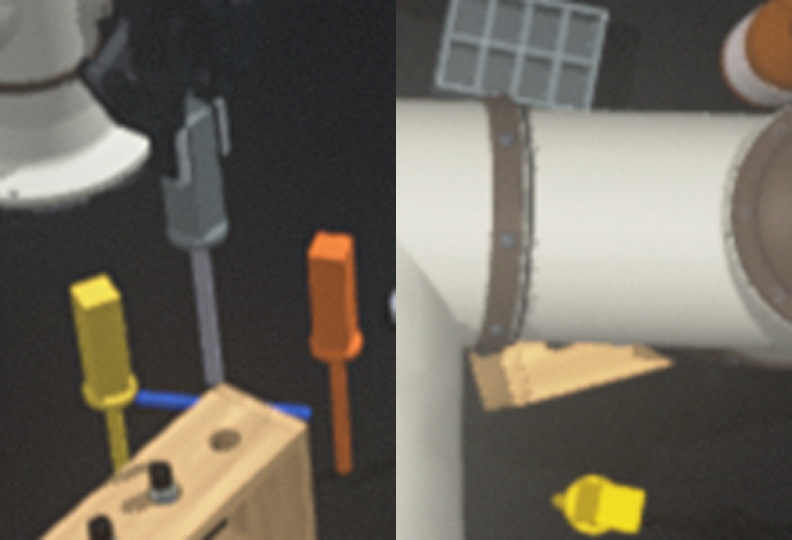

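The grey probe is out of the rack and held; its rod runs from (203,250) to the tip at (214,384) in the crop, nearly vertical. I carry it high to the station.

>>> arm_command --rows '[[[0,0,0],[0,0.01,0.02],0.01],[[0,0,0],[0.005,0.025,0.02],0.01],[[0,0,0],[0.006,0.03,0.01],0.01],[[0,0,0],[0.006,0.035,0],0.01],[[0,0,0],[0.006,0.035,0],0.01]]'

```text
time: 11.28
position: [551.0, -51.5, 396.5]
eef_rot: [[-0.971, -0.237, 0.001], [-0.237, 0.971, -0.001], [-0.001, -0.001, -1.0]]
wrist_force: [0.3, -0.4, -2.2]
finger_gap: 23.4
grasp_force: 59.0
```

>>> arm_command --rows '[[[0,0,0],[0.006,0.035,0],0.01],[[0,0,0],[0.007,0.035,0],0.01],[[0,0,0],[0.006,0.033,0],0.01],[[0,0,0],[0.006,0.025,0],0.01],[[0,0,0],[0.005,0.0125,0],0.01]]'

```text
time: 11.7
position: [581.0, 90.9, 394.9]
eef_rot: [[-0.97, -0.241, -0.001], [-0.241, 0.97, -0.001], [0.002, -0.001, -1.0]]
wrist_force: [0.4, -0.8, -1.5]
finger_gap: 23.5
grasp_force: 58.9
```

>>> arm_command --rows '[[[0,0,0],[0,0,0],0.01],[[0,0,0],[0,0,0],0.01],[[0,0,0],[0,0,0],0.01]]'

```text
time: 11.95
position: [580.8, 87.1, 396.1]
eef_rot: [[-0.971, -0.238, -0.0], [-0.238, 0.971, -0.001], [0.0, -0.001, -1.0]]
wrist_force: [-0.1, 0.2, -0.8]
finger_gap: 23.2
grasp_force: 58.9
```

Run:
```python
from h import *
s=robot.sense(); print(np.round(s['qpos'],1),s['position'],s['eef_rot'][:,2])
im=snap('scene','s6.png'); t=snap('top','t6.png')
T=s['position']
for c in ('scene','top'): print(c,[(np.round(d['location'],1).tolist(),round(d['p'],2)) for d in spotter.mark_of(c,'probe_tip')[:5]],proj(c,[T[0],T[1],T[2]-163]), proj(c,T))
f=lambda m,x,y:cv2.resize(m[y:y+130,x:x+90],None,fx=4.4,fy=4.4,interpolation=cv2.INTER_CUBIC)
cv2.imwrite('pics/s6c.png',np.hstack([f(im,300,140),f(t,250,160)])[:,:,::-1])
```

```text
[ 2.440e+01  1.470e+01  1.290e+01  1.000e-01 -8.820e+01 -1.006e+02] [580.77849041  87.0771839  396.09005805] [-1.45774514e-05 -1.32707458e-03 -9.99999119e-01]
scene [([302.3, 316.2], 0.84), ([271.5, 289.1], 0.83), ([345.6, 207.0], 0.81), ([350.4, 141.4], 0.64), ([295.5, 245.9], 0.45)] [346.63916068 207.0565743 ] [349.35795058 145.74512819]
top [([423.7, 289.1], 0.74), ([371.7, 210.9], 0.63), ([297.4, 216.9], 0.6)] [293.09437925 213.82309879] [286.83320967 203.00286499]
```

View pics/s6c.png

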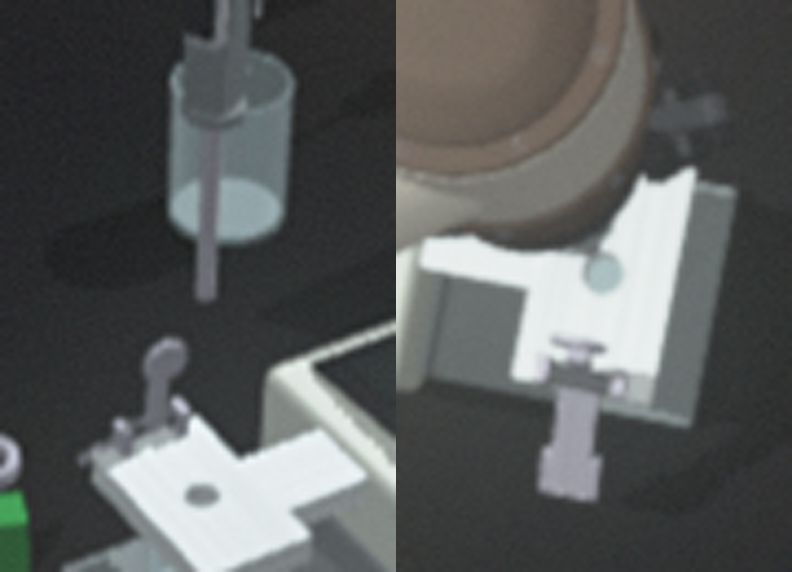

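The probe hangs upright above the hole in the scene crop (rod (210,130) to tip (205,300), hole at (202,495)). In the top crop the hole is at (602,272) and the lever is still down. I keep the last picture for the end and measure numerically by differencing against the previous frames.

Run:
```python
from h import *
a=cv2.imread('pics/s5.png').astype(int); b=cv2.imread('pics/s6.png').astype(int)
d=np.abs(b-a).sum(2)
for r in range(166,213,2): 
    w=np.clip(d[r,335:360]-25,0,None); print(r,int(w.sum()),round((w*np.arange(335,360)).sum()/max(w.sum(),1),2),end=' | ')
print()
# hole in scene/top, dark blob in plate on arm-free frames
for f,(x,y) in (('s5',(346,252)),('s6',(346,252)),('t5',(297,222)),('t6',(297,222))):
    g=cv2.imread(f'pics/{f}.png').astype(float).mean(2)[y-8:y+9,x-8:x+9]
    m=g[:3,:3].mean() if 0 else np.percentile(g,85); w=np.clip(m-15-g,0,None)
    n,l,st,c=cv2.connectedComponentsWithStats((w>12).astype(np.uint8)); k=l[8,8]; w=w*(l==k); Y,X=np.mgrid[y-8:y+9,x-8:x+9]
    print(f,k,st[k],(w*X).sum()/w.sum(),(w*Y).sum()/w.sum())
a=cv2.imread('pics/t5.png').astype(int); b=cv2.imread('pics/t6.png').astype(int)
d=np.abs(b-a).sum(2)[206:228,284:312]
print('\n'.join(''.join('%4d'%v for v in r) for r in d))
```

```text
166 415 345.5 | 168 514 348.33 | 170 3 348.0 | 172 7 348.0 | 174 0 0.0 | 176 0 0.0 | 178 0 0.0 | 180 247 347.42 | 182 586 347.15 | 184 540 347.06 | 186 546 346.94 | 188 550 346.88 | 190 539 346.78 | 192 514 346.79 | 194 55 345.38 | 196 776 346.5 | 198 820 346.55 | 200 739 346.51 | 202 732 346.5 | 204 757 346.41 | 206 702 346.31 | 208 184 346.04 | 210 0 0.0 | 212 0 0.0 | 
s5 2 [ 4  6  8  6 38] 345.3666619658722 252.10294739811027
s6 2 [ 4  6  8  6 39] 345.3646976090014 252.1253164556962
t5 1 [ 3  3 10 10 71] 296.10722315907816 221.0822091062395
t6 1 [  0   0  13  13 105] 293.9228647097771 217.781615537409
 363 358 352 378 382 410 432 453 462 476 477 489 495 494 498 506 497 378 170  28   3   0   3   0   2   0   2  27
 382 397 397 420 424 442 450 467 474 484 486 494 490 501 507 500 416 218  48   5   0   1   4   3   4   2   3  39
 419 431 434 437 456 454 474 474 482 481 496 499 501 505 505 440 240  62   9   1   5   4   3   3   1   2   3  50
 459 456 460 468 471 475 481 475 483 488 498 509 512 511 476 319 105  11   3   0   2   2   0   0   0   1   2  55
 474 479 484 480 476 477 480 481 482
[... 1297 characters left out ...]
 3   2   1   2   3  47
   1   2   1   2   1   1   2   3   4   9   7   6   5  14  11  10   8   8   3   2   4   4   2   3   0   1   2  42
   2   0   0   1   1   2   1   2   4   5   8   2  11   5   6   3   6   6   0   1   0   1   0   2   0   0   2  46
   1   2   1   0   1   2   3   1   2   3   8   4  14   1  13   3   7   4   0   1   0   1   1   2   2   3   2  43
   2   1   1   2   1   1   0   2   1   2  10   4   7   7  10  13   0   4   1   0   4   1   0   2   3   2   1  30
   0   1   0   1   2   3   1   3   2   2   1   2   4   6   3   3   3   0   2   0   0   4   2   2   1   2   1   8
   1   2   1   3   3   2   0   1   0   1   3   3   1   4   1   0   1   3   0   1   0   1   3   2   1   1   0   0
```

>>> arm_command --rows '[[[0,0,0],[0.0027,0.001,-0.025],0.01],[[0,0,0],[0,0,-0.03],0.01],[[0,0,0],[0,0,-0.03],0.01],[[0,0,0],[0,0,-0.025],0.01],[[0,0,0],[0,0,-0.01],0.01]]'

```text
time: 12.57
position: [581.6, 87.8, 272.5]
eef_rot: [[-0.971, -0.237, -0.006], [-0.237, 0.971, -0.002], [0.006, -0.001, -1.0]]
wrist_force: [-0.3, -0.3, -2.1]
finger_gap: 23.2
grasp_force: 58.9
```

>>> arm_command --rows '[[[0,0,0],[0,0,0],0.01],[[0,0,0],[0,0,0],0.01],[[0,0,0],[0,0,0],0.01]]'

```text
time: 12.82
position: [584.8, 88.9, 278.9]
eef_rot: [[-0.971, -0.239, 0.005], [-0.239, 0.971, 0.0], [-0.005, -0.001, -1.0]]
wrist_force: [0.1, -0.4, -0.3]
finger_gap: 23.4
grasp_force: 58.9
```

```bash
cat >> h.py <<'E'
def rod(f,rows,c0,c1,bg='s5',thr=25):
    a=cv2.imread(f'pics/{bg}.png').astype(int); b=cv2.imread(f'pics/{f}.png').astype(int)
    d=np.abs(b-a).sum(2); out=[]
    for r in rows:
        w=np.clip(d[r,c0:c1]-thr,0,None); out.append((r,int(w.sum()),round(float((w*np.arange(c0,c1)).sum()/max(w.sum(),1)),2)))
    return out
E
python3 - <<'E'
from h import *
s=robot.sense(); T=s['position']; print(T,s['eef_rot'][:,2])
snap('scene','s7.png'); print([(np.round(d['location'],1).tolist(),round(d['p'],2)) for d in spotter.mark_of('scene','probe_tip')[:6]])
for z in (163,): print(proj('scene',[T[0],T[1],T[2]-z]),proj('scene',[T[0],T[1],T[2]-z+50]))
print(rod('s7',range(210,258,2),336,356)); 
b=cv2.imread('pics/s7.png').mean(2).astype(int)[240:258,338:356]; print('\n'.join(''.join('%4d'%v for v in r) for r in b))
E
```

```text
[584.81023419  88.87586385 278.86308417] [ 5.12431429e-03  1.76302418e-04 -9.99986855e-01]
[([348.4, 244.4], 0.95), ([301.8, 317.8], 0.71), ([274.8, 289.8], 0.64)]
[346.61507291 245.97283478] [347.35956584 230.08048179]
[(210, 1637, 348.92), (212, 525, 348.14), (214, 636, 347.8), (216, 665, 347.65), (218, 669, 347.64), (220, 655, 347.66), (222, 662, 347.47), (224, 644, 347.44), (226, 594, 347.36), (228, 606, 347.23), (230, 666, 347.36), (232, 588, 347.11), (234, 509, 347.43), (236, 530, 346.45), (238, 1111, 346.59), (240, 1312, 346.75), (242, 1175, 346.5), (244, 1170, 346.51), (246, 782, 346.44), (248, 0, 0.0), (250, 0, 0.0), (252, 0, 0.0), (254, 151, 339.58), (256, 861, 337.98)]
 200 204 210 229 236 241 234 156 106 104 132 178 146  88  55  54  54  54
 233 236 234 237 237 238 235 152 106 105 145 218 211 152  86  51  50  51
 238 238 237 236 236 238 233 149 105 105 149 234 239 212 150  86  52  61
 236 237 237 236 236 239 233 151 104 105 151 233 241 236 210 148  96 115
 235 234 236 236 236 240 233 151 103 102 149 231 238 236 233 211 182 196
 235 234 234 236 236 239 233 156 104 108 158 2
[... 202 characters left out ...]
234 232 233 233 233 233 231 231 230 231 232
 235 237 235 235 232 224 222 220 221 225 228 232 233 231 231 230 230 231
 233 234 237 233 219 185 168 166 168 173 195 225 232 232 230 231 231 230
 232 234 236 228 187 143 133 135 138 142 157 198 228 232 230 231 230 229
 234 233 232 220 162 128 127 130 134 132 137 167 221 232 231 229 230 230
 236 232 221 215 166 138 132 132 135 138 144 177 225 233 232 230 229 230
 222 214 194 219 206 176 161 155 160 166 186 214 232 235 234 233 230 230
 172 169 176 213 227 223 208 202 208 214 229 233 235 234 234 232 232 230
 159 168 191 215 231 232 232 232 233 232 234 232 231 232 233 233 233 231
 190 204 227 234 234 233 232 233 234 234 233 232 232 233 232 232 233 232
```

>>> arm_command --rows '[[[0,0,0],[0,0,0],0.01],[[0,0,0],[0,0,0],0.01],[[0,0,0],[0,0,0],0.01],[[0,0,0],[0,0,0],0.01],[[0,0,0],[0,0,0],0.01]]'

```text
time: 13.33
position: [583.6, 88.9, 276.6]
eef_rot: [[-0.971, -0.239, 0.001], [-0.239, 0.971, -0.001], [-0.001, -0.001, -1.0]]
wrist_force: [-0.2, -0.6, -0.5]
finger_gap: 23.3
grasp_force: 58.9
```

```bash
cat >> h.py <<'E'
def tipcmp(f,L=163,hole=(345.45,252.15)):
    """compare rod tip with the hole in the scene picture; print wanted TCP shift"""
    T=robot.sense(); p=np.array(T['position']); z=np.array(T['eef_rot'])[:,2]; tip=p+z*L
    g=snap('scene',f+'.png').astype(float).mean(2); pr=proj('scene',tip); print('TCP',p.round(2),'z',z[:2].round(4),'tip',tip.round(1),'pred',pr.round(2))
    r1=int(round(pr[1]))-1; c=int(round(pr[0]))
    for r in range(r1-12,r1+6): print(r,' '.join('%3d'%v for v in g[r,c-6:c+7]),'cols',c-6)
def shift(tippx,tipz,hole=(345.45,252.15)):
    a=at_z('scene',tippx,tipz); b=at_z('scene',hole,95); return (b-a)[:2]
E
python3 -c "
from h import *
tipcmp('s8')
print(shift((346.5,245.2),115.9),shift((346.9,245.2),115.9))"
```

```text
TCP [583.61  88.91 276.59] z [ 0.0011 -0.0006] tip [583.8  88.8 113.6] pred [346.27 246.49]
233 146 184 164  99  84 105 111 113 112  72  53  53  53 cols 340
234 110 128 131 136 139 119 110 111 112  72  51  53  57 cols 340
235 100 108 131 193 194 136 109 111 109  69  53  55  56 cols 340
236 106 106 145 226 213 141 108 109 103  68  50  56  54 cols 340
237 114 104 150 231 213 137 107 109 102  68  51  53  54 cols 340
238 123 119 167 230 205 133 106 111 118  84  54  51  52 cols 340
239 158 176 211 235 191 124 107 118 150 137  87  53  51 cols 340
240 210 229 237 236 188 122 104 120 178 201 152  87  53 cols 340
241 235 237 240 235 189 125 103 124 193 235 215 151  88 cols 340
242 237 237 237 234 186 125 103 125 197 238 238 212 148 cols 340
243 237 237 237 235 180 122 102 124 195 235 239 237 211 cols 340
244 236 236 240 234 172 115 101 125 196 233 236 236 233 cols 340
245 235 236 239 235 176 117 102 130 202 233 234 233 235 cols 340
246 234 235 238 235 189 133 113 151 220 235 233 233 233 cols 340
247 234 234 236 236 213 180 167 197 230 234 232 233 231 cols 340
248 233 234 235 236 233 229 221 231 234 233 232 232 231 cols 340
249 235 234 231 226 221 220 218 224 228 232 231 231 231 cols 340
250 236 234 219 184 170 167 168 175 194 225 232 232 230 cols 340
[ 0.1356905  -2.76985707] [-0.53100371 -3.49272489]
```

```bash
python3 -c "
from h import *
for c in (345.9,346.15): 
  for z in (112.6,113.6,114.6): print(c,z,shift((c,245.7),z))"
```

```text
345.9 112.6 [ 2.46319019 -3.18030785]
345.9 113.6 [ 1.65430921 -2.31944094]
345.9 114.6 [ 0.84542823 -1.45857402]
346.15 112.6 [ 2.0454252  -3.63326653]
346.15 113.6 [ 1.23700428 -2.7719008 ]
346.15 114.6 [ 0.42858337 -1.91053506]
```

Run:
```python
from h import *
s=robot.sense(); T=s['position']; tip=T+np.array(s['eef_rot'])[:,2]*163
print(T,proj('top',tip),proj('top',tip+[0,0,-18.6]),proj('top',tip+[0,0,118]))
snap('top','t8.png')
a=cv2.imread('pics/t5.png').astype(int).mean(2); b=cv2.imread('pics/t8.png').astype(int).mean(2)
for r in range(211,229): print(r,' '.join('%3d'%v for v in b[r,284:306]),' | ',' '.join('%3d'%v for v in a[r,289:304]))
```

```text
[583.61274112  88.90505702 276.52230871] [295.81344881 218.5932457 ] [296.3167728  219.46201303] [292.231791   212.41109002]
211 119 119 119 119 118 119 120 118 120 121 120 119 117 109 100  89  81  74  77  71  72 124  |  231 231 231 230 232 233 234 234 233 233 232 232 234 234 235
212 119 118 118 120 120 120 118 120 119 119 119 113 105  94  85  80  73  70  69  63  89 164  |  231 231 230 232 233 233 234 233 233 232 232 232 234 234 235
213 118 118 118 118 119 119 119 119 119 119 115 104  92  84  76  70  69  67  65  76 129 198  |  231 232 231 232 233 234 234 233 234 232 232 234 234 235 234
214 119 119 119 119 118 119 118 118 113 106 100  90  81  74  72  69  68  63  73 121 183 222  |  231 231 231 232 234 234 234 233 233 232 231 233 234 235 234
215 118 117 118 117 118 117 114 108 101  94  84  80  73  71  70  67  65  69 107 172 219 230  |  231 230 231 233 234 235 234 233 232 232 231 233 234 235 233
216 117 118 118 115 113 107 100  93  85  81  79  72  70  68  67  66  67 105 167 216 228 232  |  232 231 231 234 234 233 230 225 224 226 230 233 235 236 233
217 109 106 103  99  94  92  86  81  74
[... 1132 characters left out ...]
 225 209 189  |  232 235 233 219 194 187 186 189 187 189 189 202 222 230 233
225 231 232 231 231 231 233 234 234 231 216 193 184 186 186 190 200 217 228 231 231 228 221  |  233 235 234 230 217 196 189 188 190 195 204 218 229 232 233
226 233 232 233 232 232 233 235 234 235 230 219 208 200 206 215 222 229 232 231 233 235 235  |  234 235 236 235 231 220 209 202 207 216 223 231 233 232 233
227 232 232 233 232 232 234 235 235 235 235 232 226 224 227 230 234 235 233 231 233 236 236  |  234 235 236 236 235 233 228 224 227 230 234 235 234 232 234
228 232 233 233 233 233 234 235 235 235 236 234 233 233 233 235 236 235 233 232 234 237 236  |  234 236 236 236 237 235 234 233 235 236 236 235 234 233 234
```

>>> arm_command --rows '[[[0,0,0],[0,0,0.03],0.01],[[0,0,0],[0,0,0.04],0.01],[[0,0,0],[0,0,0.04],0.01],[[0,0,0],[0.03,0,0.01],0.01],[[0,0,0],[0.035,0,0],0.01]]'

```text
time: 13.85
position: [649.3, 88.8, 404.9]
eef_rot: [[-0.971, -0.24, 0.014], [-0.24, 0.971, 0.003], [-0.015, -0.001, -1.0]]
wrist_force: [1.3, -0.3, 0.1]
finger_gap: 23.5
grasp_force: 59.1
```

>>> arm_command --rows '[[[0,0,0],[0.035,0,0],0.01],[[0,0,0],[0.03,0,0],0.01],[[0,0,0],[0.01,0,0],0.01],[[0,0,0],[0,0,0],0.01],[[0,0,0],[0,0,0],0.01]]'

```text
time: 14.27
position: [724.0, 88.9, 394.9]
eef_rot: [[-0.971, -0.238, -0.001], [-0.238, 0.971, -0.001], [0.002, -0.001, -1.0]]
wrist_force: [0.2, -0.3, -0.8]
finger_gap: 23.5
grasp_force: 59.0
```

>>> arm_command --rows '[[[0,0,0],[0,0,0],0.01],[[0,0,0],[0,0,0],0.01],[[0,0,0],[0,0,0],0.01],[[0,0,0],[0,0,0],0.01],[[0,0,0],[0,0,0],0.01]]'

```text
time: 14.68
position: [723.1, 89.0, 397.5]
eef_rot: [[-0.971, -0.239, 0.002], [-0.239, 0.971, -0.0], [-0.002, -0.001, -1.0]]
wrist_force: [0.5, 0.7, -1.3]
finger_gap: 23.6
grasp_force: 59.0
```

Run:
```python
from h import *
s=robot.sense(); T=s['position']; z=np.array(s['eef_rot'])[:,2]; tip=T+z*163
print(T,z,[proj(c,tip).round(2) for c in ('top','scene')],proj('top',tip-z*118))
b=snap('top','t9.png').astype(float).mean(2); g=snap('scene','s9.png').astype(float).mean(2)
print([(np.round(d['location'],1).tolist(),round(d['p'],2)) for d in spotter.mark_of('scene','probe_tip')[:4]])
c,r=proj('top',tip).round().astype(int)
for i in range(r-5,r+8): print(i,' '.join('%3d'%v for v in b[i,c-9:c+10]),c-9)
c,r=proj('scene',tip).round().astype(int)
for i in range(r-7,r+5): print(i,' '.join('%3d'%v for v in g[i,c-6:c+7]),c-6)
```

```text
[723.0516019   88.95632177 397.46890123] [ 2.06170217e-03 -1.64307422e-04 -9.99997861e-01] [array([290.52, 141.57]), array([393.58, 234.77])] [285.91317642 125.8344618 ]
[([302.4, 314.3], 0.91), ([274.0, 289.6], 0.7), ([395.6, 234.2], 0.69)]
137 224 213 198 186 168 144 110 103 105 121 184 227 231 232 228 195  98  68  67 282
138 229 227 225 225 214 179 121 104 108 116 171 221 230 232 228 203 118  72  69 282
139 228 226 227 228 226 200 129 106 105 112 152 209 228 230 229 209 134  76  67 282
140 227 225 226 228 227 211 149 111 107 112 137 195 226 230 230 214 152  80  66 282
141 227 226 228 228 228 216 168 115 107 108 124 183 223 228 228 222 180  89  70 282
142 227 227 227 228 228 222 188 124 108 105 116 170 219 228 229 227 195  99  70 282
143 228 227 229 229 229 227 208 146 111 109 114 163 216 229 229 229 204 120  75 282
144 228 228 229 229 230 228 216 168 123 115 129 182 222 227 230 230 214 149  77 282
145 229 229 229 230 231 229 224 203 171 156 177 215 229 229 230 230 223 180  90 282
146 228 229 230 230 230 230 228 223 217 213 219 228 230 230 228 228 225 193  99 282
147 228 229 229 22
[... 253 characters left out ...]
 112 118 112 111 102  70  58  59  58 388
229  58  57  60  78 112 118 114 109  91  67  57  60  60 388
230  58  58  56  78 112 116 114 108  85  60  55  60  57 388
231  53  55  59  82 111 116 113 109  87  65  59  59  61 388
232  54  52  59  84 112 118 115 114  85  61  58  58  61 388
233  57  57  60  87 113 118 116 116  79  60  57  61  61 388
234  59  57  63  90 115 116 117 115  77  59  62  60  62 388
235  56  56  61  82 101 109 105 101  71  62  60  62  63 388
236  56  56  57  63  76  84  78  70  60  58  61  62  62 388
237  65  54  55  57  61  63  62  56  55  61  60  63  60 388
238  99  72  57  55  58  59  61  58  58  59  58  62  61 388
239 136 111  77  60  56  58  61  59  61  59  59  59  57 388
```

>>> arm_command --rows '[[[0,0,0],[-0.03,0,0],0.01],[[0,0,0],[-0.035,0,0],0.01],[[0,0,0],[-0.035,0,0],0.01],[[0,0,0],[-0.03,-0.0009,0],0.01],[[0,0,0],[-0.0098,0,-0.005],0.01]]'

```text
time: 15.25
position: [580.6, 87.4, 394.7]
eef_rot: [[-0.971, -0.239, 0.005], [-0.239, 0.971, 0.001], [-0.005, -0.001, -1.0]]
wrist_force: [0.0, -1.2, 0.5]
finger_gap: 23.5
grasp_force: 59.0
```

>>> arm_command --rows '[[[0,0,0],[0,0,-0.02],0.01],[[0,0,0],[0,0,-0.03],0.01],[[0,0,0],[0,0,-0.03],0.01],[[0,0,0],[0,0,-0.025],0.01],[[0,0,0],[0,0,-0.012],0.01]]'

```text
time: 15.67
position: [581.8, 87.6, 270.7]
eef_rot: [[-0.971, -0.238, -0.005], [-0.238, 0.971, -0.002], [0.005, -0.0, -1.0]]
wrist_force: [-0.2, 0.8, -0.6]
finger_gap: 23.5
grasp_force: 58.9
```

>>> arm_command --rows '[[[0,0,0],[0,0,0],0.01],[[0,0,0],[0,0,0],0.01],[[0,0,0],[0,0,0],0.01],[[0,0,0],[0,0,0],0.01],[[0,0,0],[0,0,0],0.01]]'

```text
time: 16.08
position: [584.4, 88.2, 276.0]
eef_rot: [[-0.971, -0.239, 0.004], [-0.239, 0.971, 0.0], [-0.004, -0.0, -1.0]]
wrist_force: [-0.5, -0.2, 0.2]
finger_gap: 23.5
grasp_force: 58.9
```

>>> arm_command --rows '[[[0,0,0],[0,0,0],0.01],[[0,0,0],[0,0,0],0.01],[[0,0,0],[0,0,0],0.01],[[0,0,0],[0,0,0],0.01],[[0,0,0],[0,0,0],0.01]]'

```text
time: 16.5
position: [583.8, 88.0, 274.5]
eef_rot: [[-0.971, -0.239, 0.001], [-0.239, 0.971, -0.001], [-0.001, -0.001, -1.0]]
wrist_force: [-0.2, 0.6, -0.5]
finger_gap: 23.8
grasp_force: 58.9
```

```bash
python3 -c "
from h import *
tipcmp('s10'); s=robot.sense(); print(s['joint_velocities'])"
```

```text
TCP [583.82  87.99 274.53] z [ 0.001  -0.0006] tip [584.   87.9 111.5] pred [346.03 247.33]
234 109 130 129 131 123 115 110 109 104  66  50  53  53 cols 340
235  99 107 131 186 174 125 109 110 104  69  51  52  56 cols 340
236 107 107 144 220 188 127 108 107 100  65  54  54  51 cols 340
237 113 103 151 228 192 126 106 107  98  61  49  50  56 cols 340
238 123 121 167 228 181 122 105 116 129  89  52  51  53 cols 340
239 158 178 212 232 170 116 104 126 173 146  87  53  51 cols 340
240 208 229 238 236 167 114 103 133 201 207 152  85  55 cols 340
241 237 238 240 234 168 116 104 135 215 238 213 151  86 cols 340
242 237 236 238 234 166 114 101 134 219 240 238 211 150 cols 340
243 237 237 238 234 168 114 103 136 215 236 238 236 209 cols 340
244 235 237 240 236 170 114 101 136 217 235 234 236 234 cols 340
245 235 237 240 235 163 110 103 139 218 234 234 234 235 cols 340
246 234 235 239 234 154 105 102 145 220 235 234 232 232 cols 340
247 233 233 238 233 166 121 119 167 227 235 233 232 231 cols 340
248 234 234 235 233 201 175 174 206 233 234 232 232 230 cols 340
249 235 234 232 227 214 206 209 218 227 233 232 232 231 cols 340
250 237 234 218 186 170 169 170 175 195 225 232 232 230 cols 340
251 236 228 184 143 131 134 136 141 156 198 229 232 230 cols 340
[ 0.06129272  0.07968201  0.08353013  0.010364   -0.01160852 -0.00553171]
```

>>> arm_command --rows '[[[0,0,0],[0,0.0003,-0.002],0.01],[[0,0,0],[0,0,-0.003],0.01],[[0,0,0],[0,0,-0.003],0.01],[[0,0,0],[0,0,-0.003],0.01],[[0,0,0],[0,0,-0.003],0.01]]'

```text
time: 16.97
position: [583.7, 88.3, 260.0]
eef_rot: [[-0.971, -0.239, 0.0], [-0.239, 0.971, -0.001], [-0.0, -0.001, -1.0]]
wrist_force: [0.9, -0.6, -0.1]
finger_gap: 23.3
grasp_force: 58.9
```

>>> arm_command --rows '[[[0,0,0],[0,0,-0.003],0.01],[[0,0,0],[0,0,-0.003],0.01],[[0,0,0],[0,0,-0.003],0.01],[[0,0,0],[0,0,-0.002],0.01],[[0,0,0],[0,0,-0.001],0.01]]'

```text
time: 17.38
position: [583.7, 88.2, 248.0]
eef_rot: [[-0.971, -0.239, 0.0], [-0.239, 0.971, -0.001], [-0.0, -0.001, -1.0]]
wrist_force: [-0.5, -0.2, -0.2]
finger_gap: 23.4
grasp_force: 58.9
```

>>> arm_command --rows '[[[0,0,0],[0,0,0],0.01],[[0,0,0],[0,0,0],0.01],[[0,0,0],[0,0,0],0.01],[[0,0,0],[0,0,0],0.01],[[0,0,0],[0,0,0],0.01]]'

```text
time: 17.8
position: [583.9, 88.3, 248.7]
eef_rot: [[-0.971, -0.239, 0.001], [-0.239, 0.971, -0.0], [-0.001, -0.001, -1.0]]
wrist_force: [-0.2, -0.5, 0.1]
finger_gap: 23.1
grasp_force: 58.9
```

```bash
python3 -c "
from h import *
tipcmp('s11')"
```

```text
TCP [583.87  88.32 248.65] z [ 0.0012 -0.0005] tip [584.1  88.2  85.7] pred [345.79 255.2 ]
242 237 237 238 234 178 123 100 124 195 238 238 212 150 cols 340
243 237 236 239 235 169 114 101 129 201 235 238 236 210 cols 340
244 235 236 239 235 166 114 101 133 212 234 235 237 234 cols 340
245 235 235 239 236 168 113 102 137 214 235 233 233 235 cols 340
246 233 235 239 237 170 114 103 137 215 235 233 232 233 cols 340
247 234 234 238 236 170 114 102 139 215 234 234 231 232 cols 340
248 235 234 236 235 162 111 103 139 215 234 233 231 231 cols 340
249 236 235 234 220 147 108 102 137 210 234 234 231 231 cols 340
250 236 234 221 183 127 109 108 129 187 227 234 231 230 cols 340
251 238 229 189 144 114 108 108 121 156 198 229 232 230 cols 340
252 233 210 160 127 112 109 108 119 135 170 221 232 231 cols 340
253 211 175 136 125 118 110 110 126 142 177 224 233 232 cols 340
254 171 161 145 142 143 136 141 157 185 214 231 234 233 cols 340
255 194 197 194 195 198 195 199 211 229 233 234 234 232 cols 340
256 232 234 231 231 232 233 234 233 233 233 232 233 232 cols 340
257 235 237 235 232 232 234 235 234 233 231 232 232 232 cols 340
258 233 234 236 233 232 231 232 234 233 232 232 231 231 cols 340
259 232 233 233 234 232 230 230 232 233 232 230 231 232 cols 340
```

The rod is inside the bore, centred within about 0.5 mm across the view, with no contact force. I continue slowly.

>>> arm_command --rows '[[[0,0,0],[-0.0005,0,-0.002],0.01],[[0,0,0],[0,0,-0.003],0.01],[[0,0,0],[0,0,-0.003],0.01],[[0,0,0],[0,0,-0.003],0.01],[[0,0,0],[0,0,-0.003],0.01]]'

```text
time: 18.27
position: [583.2, 88.3, 234.0]
eef_rot: [[-0.971, -0.239, 0.001], [-0.239, 0.971, -0.001], [-0.0, -0.001, -1.0]]
wrist_force: [0.7, 0.8, -0.8]
finger_gap: 23.6
grasp_force: 58.9
```

>>> arm_command --rows '[[[0,0,0],[0,0,-0.003],0.01],[[0,0,0],[0,0,-0.003],0.01],[[0,0,0],[0,0,-0.003],0.01],[[0,0,0],[0,0,-0.003],0.01],[[0,0,0],[0,0,-0.003],0.01]]'

```text
time: 18.68
position: [583.3, 88.3, 219.2]
eef_rot: [[-0.971, -0.239, 0.001], [-0.239, 0.971, -0.001], [-0.001, -0.001, -1.0]]
wrist_force: [0.0, 0.4, 0.1]
finger_gap: 23.6
grasp_force: 58.9
```

>>> arm_command --rows '[[[0,0,0],[0,0,-0.003],0.01],[[0,0,0],[0,0,-0.003],0.01],[[0,0,0],[0,0,-0.003],0.01],[[0,0,0],[0,0,-0.003],0.01],[[0,0,0],[0,0,-0.003],0.01]]'

```text
time: 19.1
position: [583.3, 88.3, 204.2]
eef_rot: [[-0.971, -0.239, 0.001], [-0.239, 0.971, -0.001], [-0.001, -0.001, -1.0]]
wrist_force: [-0.3, -0.7, -0.9]
finger_gap: 23.3
grasp_force: 58.9
```

>>> arm_command --rows '[[[0,0,0],[0,0,-0.003],0.01],[[0,0,0],[0,0,-0.003],0.01],[[0,0,0],[0,0,-0.003],0.01],[[0,0,0],[0,0,-0.002],0.01],[[0,0,0],[0,0,-0.001],0.01]]'

```text
time: 19.52
position: [583.2, 88.2, 192.0]
eef_rot: [[-0.971, -0.238, 0.0], [-0.238, 0.971, -0.001], [-0.0, -0.001, -1.0]]
wrist_force: [-0.3, 0.7, -1.2]
finger_gap: 23.6
grasp_force: 58.9
```

>>> arm_command --rows '[[[0,0,0],[0,0,0],0.01],[[0,0,0],[0,0,0],0.01],[[0,0,0],[0,0,0],0.01],[[0,0,0],[0,0,0],0.01],[[0,0,0],[0,0,0],0.01]]'

```text
time: 19.93
position: [583.4, 88.3, 192.7]
eef_rot: [[-0.971, -0.239, 0.001], [-0.239, 0.971, -0.001], [-0.001, -0.001, -1.0]]
wrist_force: [-1.1, 0.2, -1.7]
finger_gap: 23.4
grasp_force: 58.9
```

>>> arm_command --rows '[[[0,0,0],[0,0,0],0.01],[[0,0,0],[0,0,0],0.01],[[0,0,0],[0,0,0],0.01],[[0,0,0],[0,0,0],0.01],[[0,0,0],[0,0,0],0.01]]'

```text
time: 20.35
position: [583.3, 88.3, 192.5]
eef_rot: [[-0.971, -0.239, 0.001], [-0.239, 0.971, -0.001], [-0.001, -0.001, -1.0]]
wrist_force: [-0.4, -0.6, -0.9]
finger_gap: 23.2
grasp_force: 58.9
```

Run:
```python
from h import *
s=robot.sense(); print(s['position'],s['eef_rot'][:,2],s['joint_velocities'],s['wrist_force'])
im=snap('scene','s12.png'); t=snap('top','t12.png')
f=lambda m,x,y:cv2.resize(m[y:y+115,x:x+80],None,fx=5,fy=5,interpolation=cv2.INTER_CUBIC)
cv2.imwrite('pics/s12c.png',np.hstack([f(im,305,195),f(t,260,185)])[:,:,::-1])
```

```text
[583.32013686  88.30307161 192.51914617] [ 1.01545881e-03 -5.64918726e-04 -9.99999325e-01] [ 0.01857332  0.08676544 -0.09428374 -0.00087766 -0.12919529 -0.02556533] [-0.44200807 -0.63896184 -0.86166318]
```

View pics/s12c.png

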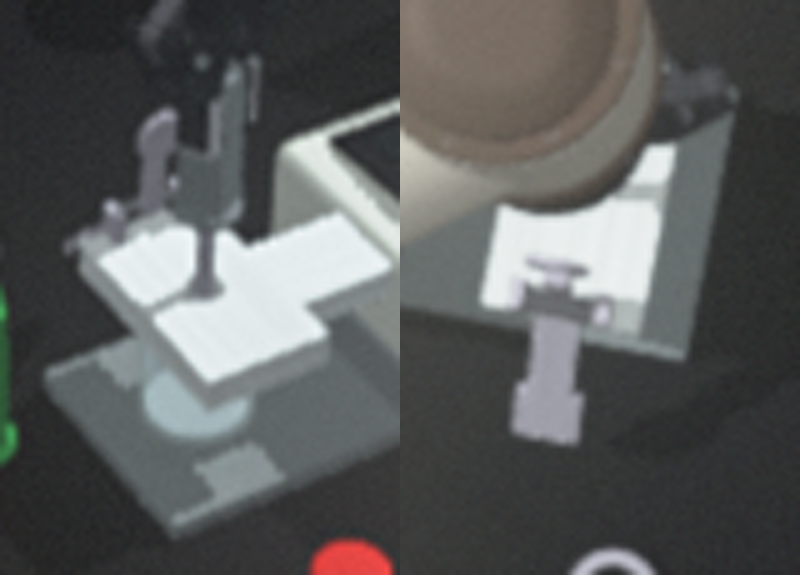

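The rod stands upright in the middle of the hole (about (207,290) in the crop), the cover is clear of it and the lever is down. The arm is at rest, so I hand in.

```bash
python3 -c "
from h import *
print(robot.sign_off())"
```

```text
the job is handed in; nothing more can be done
None
```

The job is handed in with the lever down at its stop and the grey probe held upright and still in the guide hole, its tip about 18 mm above the small beaker's underside by my estimate; no verdict came back. Centring is about 0.5 mm across the scene camera's view, but along it the two cameras disagreed by about 3 mm, so I set the probe midway, within about 1.5 mm of each.

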